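Steady the rocking basket stand and hang its basket

TASK

The basket stand on the packing tables rocks because its one adjustable foot, the one under the round knob, is screwed up too short. Turn the knob clockwise to screw that foot down, just until all four feet carry weight and the stand no longer rocks, then let go and hang the blue basket by its handle on the stand's two-pronged hook. Leave the stand where it is, standing steady on all four feet, and do not disturb the cans and other things around.

Things in the scene. Friction and masses are not known exactly. Their poses are not given: they have to be found in the camera images.
- stand: Loose steel basket stand, 3.4 kg: a cross base of four arms 180 mm from post to foot (32 mm wide, tops 42 mm up, end bosses 48 mm up), a round post 25 mm thick, 284 mm high. Origin: post axis, level with the three fixed feet. +y: along the hook's prongs; -y: arm with the levelling screw. It rocks on its near and far feet: 2 N down on the -y arm tips it until that foot lands.
- knob_mid (a point): Middle of the black round fluted knob on the levelling screw, 50 mm across, 28 mm high, axis upright, end of the -y arm. Knob, screw and foot move as one: clockwise seen from above sends them down 6 mm a turn. Stiff (0.1 N m), stays where left; at least 10 mm clear above the arm's boss. Foot starts 1.5 to 5 mm above its table (height not known exactly): 1.5 to 5.5 rad, feel for contact.
- foot_pad: Rubber foot under the levelling screw, 40 mm across, 12 mm thick; it does not turn. Origin: centre of its underside. It hangs over the right-hand table, which stands a few mm higher than the left one. Its cushion gives 1 mm for each 16 N; about 0.2 to 0.7 mm of squeeze, say half a radian past first contact, shares the weight well. Much more lifts the near or far foot.
- foot_left: Fixed rubber foot at the end of the stand's +y arm, 40 mm across, 12 mm thick, stiff; the foot lies 180 mm along +y from this origin, which is the stand's own origin.
- foot_far: Fixed rubber foot at the end of the stand's +x arm, 40 mm across, 12 mm thick, stiff; the foot lies 180 mm along +x from this origin, which is the stand's own origin.
- foot_near: Fixed rubber foot at the end of the stand's -x arm, 40 mm across, 12 mm thick, stiff; the foot lies 180 mm along -x from this origin, which is the stand's own origin.
- hook_mid (a point): On the stand's hook: where the middle of the handle's bar lies when hung, 277 mm up. Two level prongs 8 mm thick, 34 mm either side (room for the fingers between), tops 5 mm below this point, run along the stand's y from a 28 mm high bar by the post, 77 mm behind, to 40 mm beyond, where their ends turn up to 17 mm above this point: carry the handle in over them. The post's top is 7 mm above this point.
- handle_mid (a point): Middle of the top bar of the basket's handle, 145 mm above the basket's foot. Blue slotted plastic basket, 140 x 100 mm, 62 mm high, 0.2 to 0.35 kg, with a rigid hoop handle of 10 mm round bar from the middles of its short sides; the top bar is straight for 54 mm either side of this point, along the point's x axis. A like basket without handle stands beside it.
- basket: The basket with the handle; origin at the centre of its underside, x along the handle's bar.
- tote: Bystander: blue slotted basket without a handle, 140 x 100 x 62 mm; origin at the centre of its underside.
- flat_tin: Bystander: flat tin 84 mm across, 40 mm high, between the stand's near and left arms; origin at the centre of its underside.
- can_far: Bystander: food can 74 mm across, 108 mm high, between the stand's far and left arms; origin at the centre of its underside.
- can_right: Bystander: food can 74 mm across, 108 mm high, on the right-hand table; origin at the centre of its underside.
- can_right2: Bystander: a second such can on the right-hand table; origin at the centre of its underside.
- jar: Bystander: jar with white lid, 72 mm across, 100 mm high, on the right-hand table; origin at the centre of its underside.
- tape_roll: Bystander: roll of packing tape lying flat, 90 mm across, 50 mm high, on the right-hand table; origin at the centre of its underside.

How it is judged (in metres and radians):
On the way:
1. let go of the stand, it stands steady on all four feet (each presses on its table with more than 1 N), the basket not yet hung (contact force between each of foot_pad, foot_left, foot_far, foot_near and anything else above 1 N and contact force between each of the arm, the fingers, basket and stand below 0.2 N), for 0.5 s.
At the end, for the whole second after the job is handed in: All four feet press on their tables with over 1 N each; the stand is still, upright (0.02 rad) and within 30 mm of its place; the basket hangs quietly (under 0.08 m/s), upright (0.25 rad) on both prongs, behind their upturned ends, by the middle of its handle's bar (within 30 mm) (contact force between each of foot_pad, foot_left, foot_far, foot_near and anything else above 1 N and contact force between basket and stand above 1 N and x of handle_mid in the frame of stand between -0.03 and 0.03 m and y of handle_mid in the frame of stand between 0.04 and 0.155 m and z of handle_mid in the frame of stand between 0.262 and 0.3 m and angle between basket's own z axis and vertical below 0.25 rad and linear speed of basket below 0.08 m/s and linear speed of stand below 0.01 m/s and angle between stand's own z axis and vertical below 0.02 rad and distance of stand from where it was at the start of the episode below 0.03 m); the robot touches nothing.
It fails at once if the stand is shoved more than 30 mm from its place or tipped by more than 0.1 rad (distance of stand from where it was at the start of the episode above 0.03 m or angle between stand's own z axis and vertical above 0.1 rad).
It fails at once if a bystander is moved by more than 25 mm (distance of any of tote, flat_tin, can_far, can_right, can_right2, jar, tape_roll from where it was at the start of the episode above 0.025 m).
It also fails if it takes over 70 s, if anything falls off the work surface, if the arm or the gripper's body presses on something with over 40 N, if the wrist force passes 120 N, or if a joint passes its speed limit or range.

ROBOT

A 7-joint arm with a two-finger parallel gripper is mounted at the origin on the work surface. World frame = base frame: x ahead of the robot, y to its left, z up, the work surface at z = 0. Lengths are in mm, angles in rad, forces in N, time in s.
With the tool pointing down it reaches from about 400 to 900 mm from the base axis. Payload 5.6 kg.
Tool frame: the origin (TCP) lies midway between the tips of the shut fingers; the grasp point (between the pads) lies 19 mm behind it; x points along the fingers, y is the direction in which the jaws open and shut, and the axes are right-handed (so a half turn about x gives the same grasp; the last joint's range is limited). The gripper opens to 92 mm and grips with 3 to 60 N. Pads are 20 mm wide; open, the fingers measure 128 mm over their backs; the gripper's body (75 mm by 189 mm) begins 69 mm behind the grasp point.
Start: joints at [1.263, 0.468, -0.012, 1.603, 0.006, 1.071, -0.056], TCP at [170.073, -627.363, 214.592] pointing down, gripper open.
Joint ranges: [-2.53, 2.53], [-0.31, 2.02], [-1.57, 1.55], [0.28, 2.44], [-1.29, 4.43], [0.15, 1.84], [-2.92, 2.92]. Speed limits (rad/s): [2.57, 2.57, 3.14, 3.14, 3.14, 3.14, 3.14].

INTERFACE

Orientations are given as a unit quaternion [x, y, z, w].
In Python, from workcell import bot, get_image, get_calibration gives the robot as it stands. Calls block until the motion is done:
- bot.movep(position, orientation): joint-space move of the TCP to a pose.
- bot.move_l(position, frame=None, v=150, threshold=None): straight line of the TCP; frame=None keeps the orientation; v is the mean speed in mm/s. With threshold (N) it stops when the force on the tool has changed by that much, and returns True; else False.
- bot.move_j(angles): joint-space move.
- bot.grip(opening): finger opening in mm; the grip force is fixed at half the most; returns when the fingers have stopped.
- bot.dwell(seconds).
- bot.inverse_kinematics(position, orientation): joint angles nearest the present ones, or None.
- bot.get_obs(): the state.
- get_image(name): name is "side" or "top" or "wrist"; returns the picture (400x640x3 uint8, red, green, blue); there is no depth.
- get_calibration(name): a dict with "fov_y" (degrees; the focal length in pixels is half the picture's height over the tangent of half this angle, whatever the lens; pixels are square), "cx", "cy" (the principal point, pixels), "rvec" (rotation vector, rad) and "tvec" (3), from world to camera coordinates, as OpenCV has them. Camera axes: x right, y down, z forward; pixel columns grow to the right and rows downward; lengths in mm; the calibration is good to about 2 mm. A picture is of the moment at which its call begins: read the wrist's pose just before it. get_calibration takes no time and is no camera call; for the wrist camera it gives the pose at the moment of the call.
A pose or a line that the arm cannot do raises bot.Unreachable and nothing moves.
- bot.job_done(): hands the job in, once; it reports no verdict.
The state is a dict: "time": time; "joint_pos": joint angles; "joint_velocities": joint speeds; "joint_torque": joint torques, N m; "ee_pos": TCP position; "ee_rot": TCP orientation; "contact_force": force on the tool from outside, world axes, zero at the start; "moment": the same for the moment, N m; "width": finger opening in mm.
Only numpy, scipy, OpenCV 4.12 (cv2) and the standard library are available. Lean on these libraries where they do the work, as an engineer would, in place of code of your own. Each camera call takes 0.05 s, during which the arm holds its last target.

## Working session

There is one attempt and no reset: what is moved stays moved. The work goes in short steps, each a Python script; the robot and the scene stay as the last script left them, time stands still between calls to the robot, and variables do not carry over. Pictures are saved under pics/ and viewed, and the job is handed in when it is done.

```bash
mkdir -p pics; ls
python3 - <<'E'
from workcell import bot,get_image,get_calibration
import cv2
for n in ("side","top","wrist"):
    c=get_calibration(n);print(n,c)
    cv2.imwrite(f"pics/{n}0.png",get_image(n)[:,:,::-1])
print(bot.get_obs())
E
```

```text
pics
side {'fov_y': 55.365442762593695, 'cx': 315.58929893745795, 'cy': 208.33216992779174, 'rvec': array([ 2.26341882, -0.46684793,  0.17864006]), 'tvec': array([-508.69335425,  242.54223772,  958.19529166])}
top {'fov_y': 50.802657990758696, 'cx': 322.983933237395, 'cy': 201.15438145640803, 'rvec': array([ 2.14335576, -2.19075658,  0.12312791]), 'tvec': array([ -23.25769717,  536.52704499, 1507.34171245])}
wrist {'fov_y': 61.44147772923223, 'cx': 319.92475280522996, 'cy': 199.25628741852762, 'rvec': array([-2.33507696,  1.78708178,  0.22202922]), 'tvec': array([-648.70232923,  -27.5384315 ,  391.69824149])}
{'time': 0.15, 'joint_pos': array([ 1.26297106,  0.46815896, -0.0116051 ,  1.6033173 ,  0.00601353,
        1.07138492, -0.05628353]), 'joint_velocities': array([-0.00159125, -0.00126468,  0.00029689, -0.00238111, -0.00298301,
        0.00104856, -0.00104529]), 'joint_torque': array([ 8.66989194e-04, -5.20949507e+01, -1.23352479e-02, -2.43976951e+01,
       -5.66626922e-02,  1.52641773e-02,  1.11023826e-04]), 'ee_pos': array([ 169.96759144, -626.97867131,  213.9087455 ]), 'ee_rot': array([-0.70082339, -0.0937682 ,  0.70101402, -0.09291633]), 'contact_force': array([ 0.14618505, -0.24144838, -1.01182408]), 'moment': array([ 0.02938198, -0.00933787,  0.02802641]), 'width': 91.9184219529118}
```

View pics/side0.png

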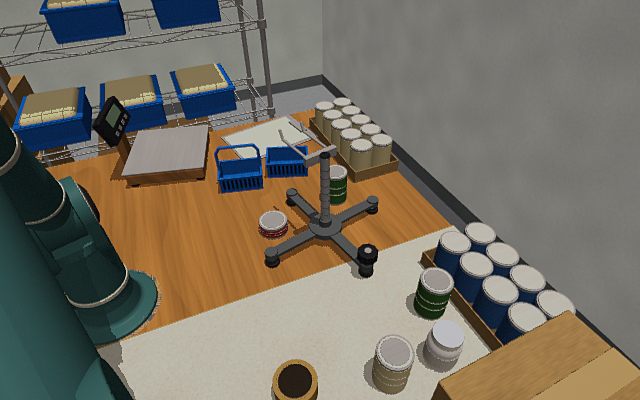

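View pics/top0.png

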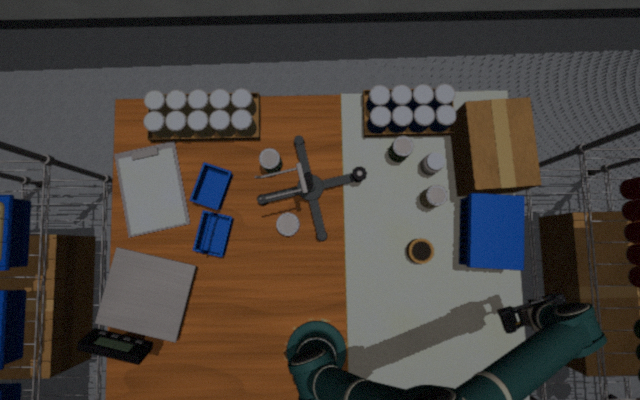

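View pics/wrist0.png

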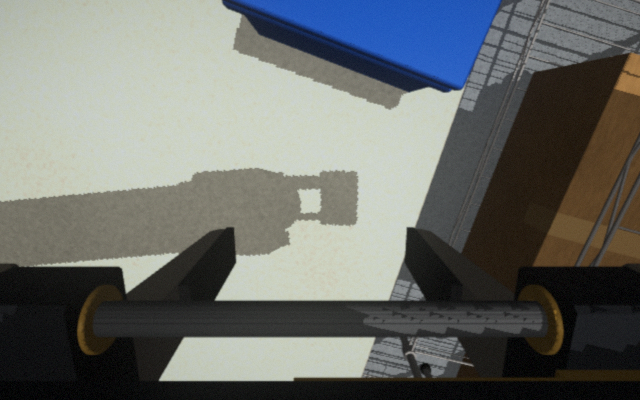

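```bash
cat > h.py <<'E'
import numpy as np,cv2
from workcell import bot,get_image,get_calibration
from scipy.spatial.transform import Rotation as R
def cam(n):
    c=get_calibration(n);f=200/np.tan(np.radians(c['fov_y']/2))
    K=np.array([[f,0,c['cx']],[0,f,c['cy']],[0,0,1]]);return K,cv2.Rodrigues(np.array(c['rvec']))[0],np.array(c['tvec']).reshape(3)
def ray(C,u,v):
    K,Rm,t=C;d=Rm.T@np.linalg.inv(K)@[u,v,1];return -Rm.T@t,d
def atz(C,u,v,z):
    o,d=ray(C,u,v);return o+d*(z-o[2])/d[2]
def proj(C,p):
    K,Rm,t=C;q=K@(Rm@np.asarray(p,float)+t);return q[:2]/q[2]
def tri(*obs):
    A=np.zeros((3,3));b=np.zeros(3)
    for C,u,v in obs:
        o,d=ray(C,u,v);d=d/np.linalg.norm(d);P=np.eye(3)-np.outer(d,d);A+=P;b+=P@o
    p=np.linalg.solve(A,b);return p,[np.round(proj(C,p)-[u,v],1) for C,u,v in obs]
def crop(src,dst,x0,y0,x1,y1,s):
    im=cv2.imread(src)[y0:y1,x0:x1];cv2.imwrite(dst,cv2.resize(im,None,fx=s,fy=s,interpolation=cv2.INTER_CUBIC))
E
python3 - <<'E'
from h import *
crop('pics/top0.png','pics/top0a.png',180,120,380,260,4)
crop('pics/side0.png','pics/side0a.png',200,110,400,290,4)
im=cv2.imread('pics/side0a.png');cv2.imwrite('pics/side0a.png',im[:600] if 0 else cv2.resize(im,(660,594)))
E
```

```text
(no output)
```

View pics/top0a.png

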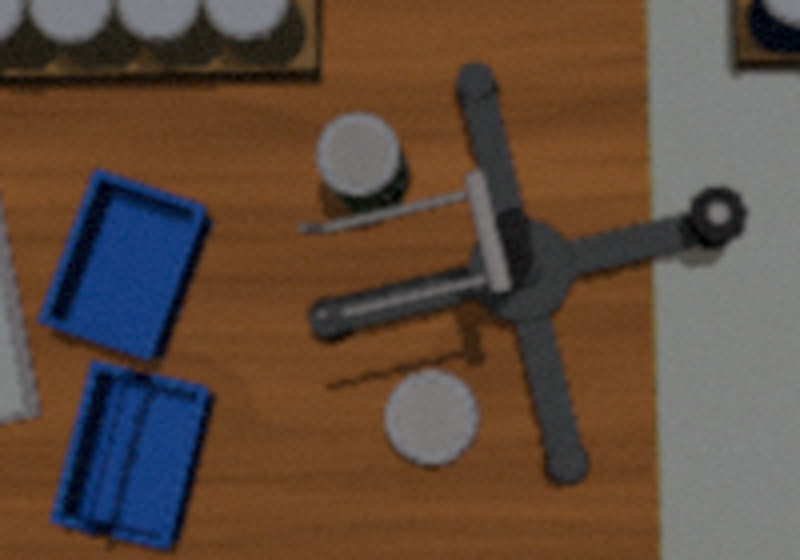

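View pics/side0a.png

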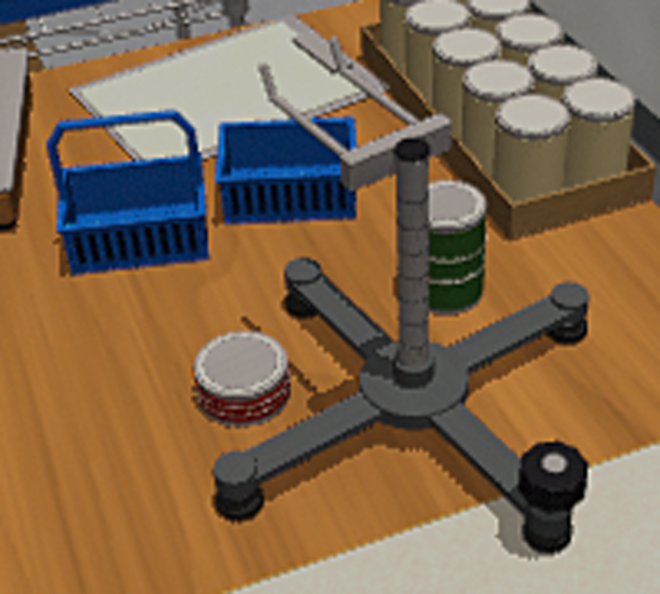

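```bash
cat > m.py <<'E'
from h import *
T=cam('top');S=cam('side')
t=lambda u,v:(T,180+u/4,120+v/4)
s=lambda u,v:(S,200+u/3.3,110+v/3.3)
for n,a,b in [('knobtop',(717,212),(555,462)),('farboss',(475,78),(570,297)),('nearboss',(567,462),(237,467)),('leftboss',(330,318),(305,268)),
 ('posttop',(512,235),(411,148)),('prongendN',(325,315),(266,72)),('prongendF',(308,229),(336,45)),('handle far',(142,378),(185,120)),('handle near',(112,540),(62,130)),('canfar top',(360,155),(455,203)),('tin top',(432,418),(241,365)),('bskt rim A',(208,388),(203,180)),('bskt rim B',(172,548),(207,200)),('tote c',(210,212),(355,120))]:
    p,e=tri(t(*a),s(*b));print(n,np.round(p,1),e)
E
python3 m.py
```

```text
knobtop [ 626.9 -165.    90.6] [array([ 0.1, -0.2]), array([-0.2,  0. ])]
farboss [765.   49.4  38.6] [array([-0. ,  0.1]), array([ 0.1, -0. ])]
nearboss [412.  -28.   41.2] [array([ 0.1, -0.4]), array([-0.5,  0.1])]
leftboss [547.3 182.5  46.7] [array([ 0.2, -0.7]), array([-0.8,  0.2])]
posttop [582.2   9.7 280.1] [array([ 0.3, -1.2]), array([-1.5,  0.3])]
prongendN [520.5 153.9 282.9] [array([ 0.1, -0.3]), array([-0.4,  0.1])]
prongendF [586.4 166.1 285.4] [array([ 0.1, -0.3]), array([-0.3,  0.1])]
handle far [485.9 327.5 145. ] [array([-0.,  0.]), array([ 0., -0.])]
handle near [361.5 348.  153.8] [array([ 0.4, -3. ]), array([-3.2,  0.4])]
canfar top [685.5 146.4 105.3] [array([ 0.4, -1.2]), array([-1.4,  0.3])]
tin top [454.3  93.2  33.4] [array([ 0. , -0.3]), array([-0.4,  0.1])]
bskt rim A [482.1 280.  105.3] [array([ 0.1, -0.8]), array([-0.9,  0.1])]
bskt rim B [413.9 293.5  91.1] [array([  6.1, -20.8]), array([-23.4,   0.7])]
tote c [633.7 270.7 137.2] [array([ 0.5, -1.8]), array([-2. ,  0.4])]
```

```bash
cat >> h.py <<'E'
def q(yaw):
    x=np.array([0,0,-1.]);y=np.array([np.cos(yaw),np.sin(yaw),0]);return R.from_matrix(np.c_[x,y,np.cross(x,y)]).as_quat()
def f():
    o=bot.get_obs();return np.r_[o['contact_force'],o['moment']]
def snap(n,name):
    im=get_image(n);cv2.imwrite(f'pics/{name}.png',im[:,:,::-1]);return im
E
python3 - <<'E'
from h import *
k=[627,-165]
for y in np.arange(-3,3.2,0.5):
    j=bot.inverse_kinematics([*k,60],q(y));print(round(y,2),None if j is None else np.round(j,2))
t=bot.get_obs()['time']
p=bot.get_obs()['ee_pos'];bot.move_l([p[0],p[1],340],v=400)
print(bot.get_obs()['time']-t)
C0=cam('wrist')
# camera offset: where camera is relative to TCP
o=bot.get_obs();Rm=R.from_quat(o['ee_rot']).as_matrix();print('cam in tool',Rm.T@(-C0[1].T@C0[2]-o['ee_pos']), Rm.T@C0[1].T)
E
```

```text
-3.0 [ 0.11  0.64  0.13  1.72 -0.11  0.79 -2.7 ]
-2.5 [ 0.19  0.64  0.02  1.71 -0.01  0.79 -2.28]
-2.0 [ 0.26  0.65 -0.07  1.71  0.06  0.79 -1.84]
-1.5 [ 0.37  0.66 -0.23  1.7   0.19  0.81 -1.45]
-1.0 [ 0.47  0.68 -0.37  1.69  0.31  0.83 -1.04]
-0.5 [ 0.53  0.7  -0.46  1.68  0.4   0.85 -0.6 ]
0.0 [ 0.6   0.73 -0.56  1.68  0.48  0.87 -0.16]
0.5 [ 0.66  0.76 -0.65  1.68  0.56  0.9   0.28]
1.0 [ 0.67  0.76 -0.67  1.68  0.58  0.91  0.77]
1.5 [ 0.67  0.76 -0.67  1.68  0.57  0.91  1.27]
2.0 [ 0.98  1.17 -1.34  1.66  1.18  1.32  1.42]
2.5 [ 0.98  1.17 -1.34  1.66  1.18  1.32  1.92]
3.0 [-0.58  1.14  1.33  1.76 -1.17  1.28 -2.21]
0.4667
cam in tool [-171.66134529   -0.20761896  -67.73127578] [[ 4.04782683e-04 -2.42018773e-01  9.70271483e-01]
 [ 9.99999742e-01 -4.77502008e-04 -5.36290139e-04]
 [ 5.93098862e-04  9.70271450e-01  2.42018517e-01]]
```

Run:
```python
from h import *
k=[627,-165]
J=np.array(bot.inverse_kinematics([*k,340],q(-2.5)));print(J)
J[6]+=4.8
t=bot.get_obs()['time'];bot.move_j(J);o=bot.get_obs();print(o['time']-t,o['ee_pos'],o['ee_rot'],o['joint_pos'])
bot.move_l([*k,185],v=250);bot.dwell(.2)
o=bot.get_obs();print(o['time'],o['ee_pos'],o['ee_rot'],o['joint_pos'],f())
C=cam('wrist');np.save('C1.npy',np.array(C,dtype=object),allow_pickle=True);snap('wrist','w1')
print(proj(C,[627,-165,90]))
```

```text
[ 0.39073358  0.39332005 -0.25805497  1.43976612  0.10109925  1.32151124
 -2.37341048]
2.3166 [ 626.66228314 -166.05525826  339.6791696 ] [-0.25154269  0.6611094   0.25149631  0.66061354] [ 0.39159485  0.39361394 -0.25721855  1.43997519  0.10126564  1.32152305
  2.42628893]
3.9 [ 628.05778488 -165.25371949  186.96482636] [-0.25277025  0.65969132  0.25139862  0.66159905] [ 0.38409604  0.50929332 -0.24684116  1.61950618  0.14003582  1.02682222
  2.39495789] [ 0.22200229  0.31263935 -0.24080155  0.08307575 -0.12240831  0.02048934]Traceback (most recent call last):
  File "<stdin>", line 8, in <module>
ValueError: could not broadcast input array from shape (3,3) into shape (3,)
```

Run:
```python
from h import *
import pickle
C=cam('wrist');pickle.dump(C,open('C1.pkl','wb'));snap('wrist','w1')
for i in range(3): print(bot.get_obs()['ee_pos'],f());bot.dwell(.05)
print(proj(C,[627,-165,90]))
```

```text
[ 627.8003662  -165.16794837  186.62524406] [ 0.22997802  0.47358748  0.04112641  0.10343053 -0.05360631  0.02618017]
[ 627.61537897 -165.12692044  186.33499433] [ 0.32211997  0.35361848  0.0709399   0.06436977 -0.0903919   0.02705168]
[ 627.4418625  -165.07393038  185.99849381] [ 0.30597578  1.66037544 -0.77346402  0.10734657 -0.09963478  0.0514118 ]
[321.01320968 198.93850636]
```

View pics/w1.png

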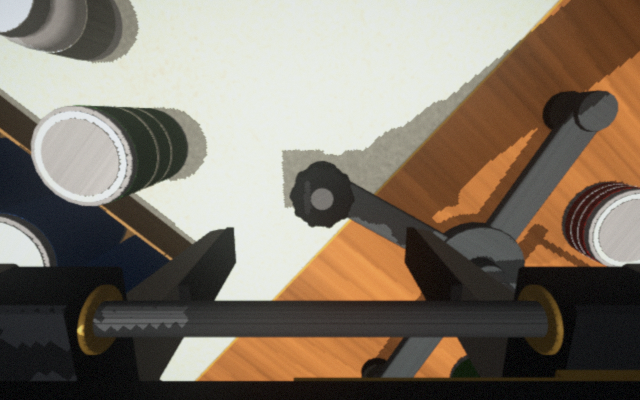

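Run:
```python
from h import *
import pickle
C=pickle.load(open('C1.pkl','rb'))
p=atz(C,321.8,197,90);print(p)
x,y=p[:2]
bot.move_l([x,y,62],v=120);bot.dwell(.4)
o=bot.get_obs();print(o['time'],o['ee_pos'],f())
F=[];
for i in range(5): F.append(f());bot.dwell(.05)
print(np.mean(F,0),np.std(F,0))
bot.grip(40)
for i in range(4):
  o=bot.get_obs();print(o['time'],o['ee_pos'],o['width'],np.round(f(),2));bot.dwell(.1)
snap('side','s1')
```

```text
[ 625.34586055 -165.61148288   90.        ]
5.675 [ 625.448269   -165.65193619   62.24516878] [-0.61617595 -0.35141725  0.28973148  0.04680816 -0.13828736 -0.00081289]
[-0.05802464 -0.32074044  0.10983537  0.08967602 -0.12739678 -0.00528964] [0.28703581 0.19301979 0.5104214  0.02876446 0.03263297 0.04375801]
6.6333 [ 625.52886693 -165.83008376   62.04433682] 49.54141343656923 [ 1.08 -1.8  -0.65  0.02 -0.25  0.01]
6.7333 [ 625.51410527 -165.84525273   62.03421667] 49.00636555800474 [ 0.49 -0.88 -0.63 -0.01 -0.28 -0.  ]
6.8333 [ 625.54903667 -165.79386978   62.06059496] 49.74165596799945 [ 1.57 -0.94 -0.63 -0.1  -0.34  0.06]
6.9333 [ 625.5488633  -165.8462729    62.08350656] 49.76887014244055 [ 2.09 -0.7  -1.28 -0.14 -0.32  0.  ]
```

```bash
cat >> h.py <<'E'
def favg(n=4):
    F=[]
    for i in range(n): F.append(f());bot.dwell(.03)
    return np.mean(F,0)
def turn(d,sync=1):
    """clockwise by d rad about present COMMANDED pose kept in st.npy: x,y,z,J7"""
    st=np.load('st.npy')  # x,y,z, yaw
    st[2]-=6/(2*np.pi)*d*sync; st[3]-=d
    bot.move_l(list(st[:3]),q(st[3]));np.save('st.npy',st);return st
E
python3 - <<'E'
from h import *
o=bot.get_obs();Rm=R.from_quat(o['ee_rot']).as_matrix();yaw=np.arctan2(Rm[1,1],Rm[0,1]);print(yaw,Rm[:,0])
np.save('st.npy',[625.346,-165.611,62,yaw])
print(np.round(favg(),2))
for i in range(3):
    st=turn(.25);F=favg();o=bot.get_obs();print(round(o['time'],2),np.round(st,2),o['ee_pos'].round(2),np.round(F,2),o['joint_pos'].round(2),round(o['width'],1))
E
```

```text
2.2999274775811904 [ 4.04517830e-04 -2.33892303e-04 -9.99999891e-01]
[ 1.9  -1.48 -0.8  -0.12 -0.42  0.01]
7.75 [ 625.35 -165.61   61.76    2.05] [ 625.53 -165.83   61.82] [ 1.93 -1.68 -1.18 -0.3  -0.56 -0.06] [ 0.32  0.65 -0.16  1.7   0.13  0.8   2.15] 49.5
8.28 [ 625.35 -165.61   61.52    1.8 ] [ 625.53 -165.8    61.57] [ 2.2  -2.56 -1.06 -0.45 -0.69 -0.08] [ 0.28  0.64 -0.1   1.71  0.08  0.79  1.94] 49.4
8.82 [ 625.35 -165.61   61.28    1.55] [ 625.49 -165.82   61.35] [ 2.57 -3.18 -1.38 -0.58 -0.81 -0.06] [ 0.23  0.64 -0.03  1.71  0.03  0.79  1.74] 49.6
```

Run:
```python
from h import *
for i in range(14):
    st=turn(.25);F=favg();o=bot.get_obs();print(round(o['time'],2),np.round(st[2:],2),o['ee_pos'].round(2),np.round(F,2),o['joint_pos'][[2,6]].round(2),round(o['width'],1))
    if F[2]>2.5: break
```

```text
9.35 [61.05  1.3 ] [ 625.48 -165.83   61.08] [ 2.93 -3.79 -1.44 -0.71 -0.91 -0.09] [0.03 1.53] 49.4
9.88 [60.81  1.05] [ 625.49 -165.8    60.84] [ 3.07 -4.01 -1.47 -0.78 -0.98 -0.08] [0.09 1.32] 49.5
10.42 [60.57  0.8 ] [ 625.49 -165.84   60.59] [ 3.21 -4.12 -1.19 -0.82 -0.95 -0.1 ] [0.15 1.11] 49.2
10.95 [60.33  0.55] [ 625.54 -165.85   60.37] [ 3.48 -4.09 -1.82 -0.86 -0.96 -0.08] [0.22 0.9 ] 49.4
11.48 [60.09  0.3 ] [ 625.55 -165.87   60.13] [ 3.34 -4.02 -1.43 -0.91 -1.   -0.13] [0.28 0.7 ] 49.5
12.02 [5.985e+01 5.000e-02] [ 625.52 -165.94   59.89] [ 3.17 -3.89 -1.52 -0.98 -0.98 -0.09] [0.34 0.49] 49.3
12.55 [59.61 -0.2 ] [ 625.51 -165.95   59.62] [ 2.72 -4.35 -1.03 -1.08 -0.97 -0.11] [0.4  0.29] 49.4
13.08 [59.37 -0.45] [ 625.49 -165.98   59.41] [ 2.92 -4.46 -0.57 -1.14 -0.94 -0.07] [0.47 0.08] 49.8
13.62 [59.14 -0.7 ] [ 625.45 -165.98   59.18] [ 2.87 -4.21 -1.13 -1.22 -0.88 -0.1 ] [ 0.53 -0.13] 49.4
14.15 [58.9  -0.95] [ 625.4  -166.04   58.92] [ 2.77 -4.86 -0.27 -1.31 -0.81 -0.11] [ 0.59 -0.33] 49.2
14.68 [58.66 -1.2 ] [ 625.36 -165.98   58.67] [ 2.62 -4.35 -0.09 -1.32 -0.7  -0.09] [ 0.65 -0.54] 49.4
15.22 [58.42 -1.45] [ 625.31 -166.     58.43] [ 2.86 -4.59  0.42 -1.38 -0.62 -0.09] [ 0.71 -0.75] 49.5
15.75 [58.18 -1.7 ] [ 625.26 -165.96   58.2 ] [ 2.22 -4.26  0.67 -1.35 -0.5  -0.07] [ 0.77 -0.96] 49.7
16.28 [57.94 -1.95] [ 625.25 -165.89   57.98] [ 2.3  -4.69  1.78 -1.3  -0.41 -0.08] [ 0.83 -1.17] 49.3
```

Run:
```python
from h import *
for i in range(2):
    st=turn(.2);F=favg(6);o=bot.get_obs();print(round(o['time'],2),np.round(st[2:],2),o['ee_pos'].round(2),np.round(F,2),o['joint_pos'][[2,6]].round(2),round(o['width'],1))
    if F[2]>4: break
snap('side','s2');crop('pics/s2.png','pics/s2a.png',240,180,420,300,4)
crop('pics/s1.png','pics/s1a.png',240,180,420,300,4)
```

```text
16.83 [57.75 -2.15] [ 625.23 -165.81   57.8 ] [ 2.   -4.6   1.71 -1.24 -0.38 -0.09] [ 0.87 -1.34] 49.4
17.38 [57.56 -2.35] [ 625.25 -165.78   57.62] [ 2.3  -4.67  2.42 -1.21 -0.32 -0.08] [ 0.91 -1.51] 49.5
```

View pics/s2a.png

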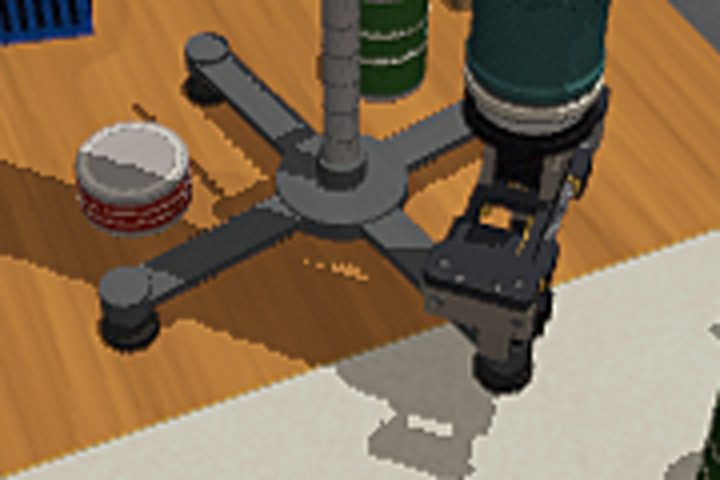

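View pics/s1a.png

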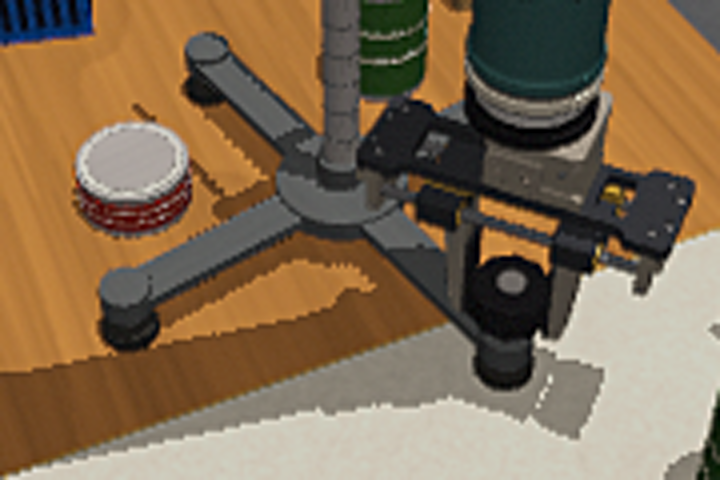

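Run:
```python
from h import *
print(favg(6).round(2))
bot.grip(70);bot.dwell(.2)
print(bot.get_obs()['time'],bot.get_obs()['ee_pos'],favg(6).round(2))
snap('side','s3');crop('pics/s3.png','pics/s3a.png',240,180,420,300,4)
```

```text
[ 2.03 -4.75  2.49 -1.24 -0.34 -0.08]
18.3167 [ 625.28701192 -165.50679783   57.51414091] [ 0.02  0.07 -0.29  0.07  0.01 -0.02]
```

View pics/s3a.png

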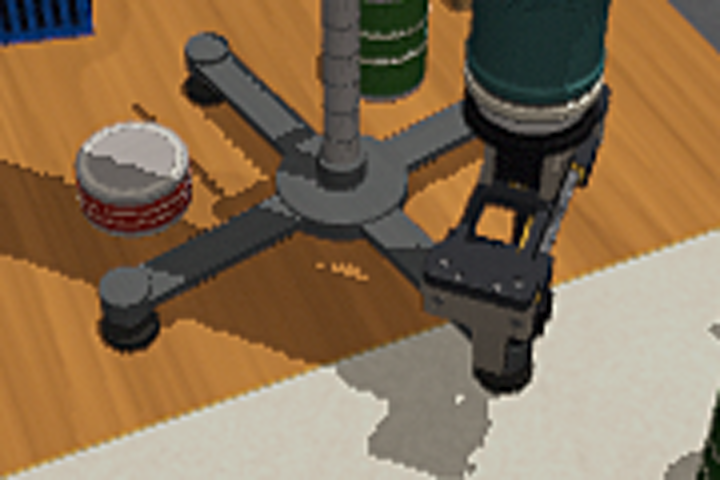

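Run:
```python
from h import *
bot.grip(40);bot.dwell(.1)
st=np.load('st.npy');print(favg(6).round(2))
for d in np.arange(.3,3,.3):
    bot.move_l([*st[:2],st[2]-d]);F=favg(5);o=bot.get_obs();print(round(o['time'],2),round(d,2),o['ee_pos'].round(2),F.round(2))
    if F[2]>8:break
bot.move_l(list(st[:3]));print(bot.get_obs()['ee_pos'],favg(6).round(2))
```

```text
[-0.23 -0.37  0.19  0.03  0.13  0.02]
19.73 0.3 [ 625.31 -165.75   57.51] [-2.   -0.06  4.18  0.07  0.41 -0.  ]
20.14 0.6 [ 625.36 -165.75   57.48] [-2.48  0.22  6.51  0.16  0.67  0.01]
20.56 0.9 [ 625.35 -165.8    57.42] [-3.49  1.1   8.48  0.23  0.8   0.  ]
[ 625.29014774 -165.72902243   57.53693852] [-1.92 -0.43  3.17 -0.    0.39 -0.01]
```

Run:
```python
from h import *
st=np.load('st.npy')
for d in [0,.7,1,1.4,1.8,2.2,2.6,3,3.4]:
    bot.move_l([*st[:2],st[2]-d]);bot.dwell(.1);Z=[];F=[]
    for i in range(6):
        o=bot.get_obs();Z.append(o['ee_pos']);F.append(o['contact_force']);bot.dwell(.02)
    F=np.mean(F,0);print(round(o['time'],2),round(d,2),np.mean(Z,0).round(3),F.round(2))
    if F[2]>22:break
bot.move_l(list(st[:3]));print(bot.get_obs()['ee_pos'],favg(6).round(2))
```

```text
21.44 0 [ 625.286 -165.717   57.536] [-1.86 -0.73  2.39]
21.89 0.7 [ 625.34  -165.741   57.456] [-3.09  0.08  7.11]
22.34 1 [ 625.36  -165.77    57.427] [-3.74  0.39  9.06]
22.79 1.4 [ 625.384 -165.804   57.38 ] [-4.36  0.77 11.3 ]
23.24 1.8 [ 625.428 -165.823   57.297] [-5.11  0.74 13.33]
23.69 2.2 [ 625.452 -165.86    57.193] [-5.86  1.11 15.29]
24.14 2.6 [ 625.465 -165.908   57.075] [-6.47  1.75 17.05]
24.59 3 [ 625.516 -165.939   56.959] [-6.81  2.01 18.94]
25.04 3.4 [ 625.529 -165.986   56.832] [-7.29  2.24 20.7 ]
[ 625.33496791 -165.6877441    57.51329363] [-1.94 -0.85  3.66 -0.12  0.47  0.02]
```

Run:
```python
from h import *
bot.grip(70)
st=np.load('st.npy')
bot.move_l([*st[:2],200],v=200)
bot.dwell(.6)
print(bot.get_obs()['time'],bot.get_obs()['ee_pos'],favg().round(2))
bot.move_l([*st[:2],380],v=350)
T=cam('top');S=cam('side')
c=np.array([588.5,10.7]);a=.217
M=np.array([[np.cos(a),-np.sin(a)],[np.sin(a),np.cos(a)]])
print('hook pt guess',c+M@[0,113])
for n,z,u,v in [('cross',290,488,230),('cross a',290,475,175),('cross b',290,500,285),('basket c62',62,133,455),('corner1',62,95,365),('c2',62,212,388),('c3',62,172,548),('c4',62,53,520),('barF',145,142,378),('barN',145,112,540)]:
    p=atz(T,180+u/4,120+v/4,z);print(n,p.round(1),'stand',(M.T@(p[:2]-c)).round(1))
g=[420,335]
for y in [-1.7]:
    print(bot.inverse_kinematics([*g,330],q(y)),bot.inverse_kinematics([*g,126],q(y)))
    print(bot.inverse_kinematics([*(c+M@[0,113]),258],q(.22-1.57)))
```

```text
27.45 [ 625.35321982 -165.66969064  199.97350062] [ 0.26 -0.11 -0.19  0.07 -0.    0.01]
hook pt guess [564.1709923  121.04989526]
cross [581.1  28.7 290. ] stand [-3.3 19.2]
cross a [623.9  37.9 290. ] stand [40.4 19. ]
cross b [538.7  20.3 290. ] stand [-46.5  20.1]
basket c62 [424.8 355.9  62. ] stand [-85.6 372.3]
corner1 [505.4 390.2  62. ] stand [  0.5 388.5]
c2 [482.6 286.2  62. ] stand [-44.1 291.8]
c3 [342.4 321.1  62. ] stand [-173.5  356.1]
c4 [369.2 425.9  62. ] stand [-124.8  452.7]
barF [486.  327.5 145. ] stand [-31.9 331.5]
barN [351.5 351.6 145. ] stand [-158.  384.]
[-1.10992425  0.17100391  0.43175028  1.76033752 -0.07571974  1.22659161
 -2.35813668] [-1.47556059  0.55449998  0.97171673  1.99949093 -0.58972233  0.8976774
 -1.88618789]
[-1.0518794   0.4397081   1.04340023  1.78743758 -0.41376465  1.15520406
 -1.22752085]
```

Run:
```python
from h import *
import pickle
print(bot.get_obs()['joint_pos'].round(2))
t=bot.get_obs()['time']
bot.move_l([425,345,380],q(-.25-np.pi/2),v=350)
bot.move_l([425,345,300],v=300)
bot.dwell(.3)
o=bot.get_obs();print(o['time']-t,o['time'],o['ee_pos'],o['joint_pos'].round(2))
C=cam('wrist');pickle.dump(C,open('C2.pkl','wb'));snap('wrist','w2')
for p in ([425,356,145],[486,327.5,145],[425,356,62]):print(proj(C,p))
```

```text
[-0.54  0.55  1.18  1.45 -0.5   1.48 -1.72]
2.433299999999999 30.6833 [425.69576184 345.37237248 301.37134916] [-1.67  0.36  1.19  1.81 -0.36  1.22 -2.2 ]
[310.48250126 188.66402495]
[323.16335771 120.49621707]
[312.48318047 174.50396375]
```

View pics/w2.png

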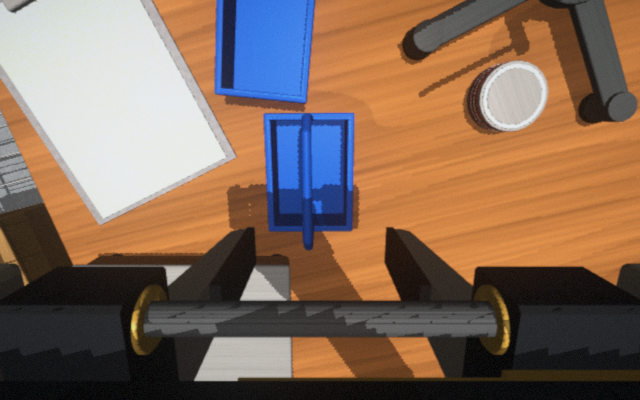

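Run:
```python
from h import *
import pickle
C=pickle.load(open('C2.pkl','rb'))
p=atz(C,307.5,185,145);print(p, atz(C,309,172,62))
x,y=p[:2]
u=np.array([np.cos(-.25),np.sin(-.25)]);
for s in(-54,54):print(proj(C,[x+s*u[0],y+s*u[1],145]))
bot.move_l([x,y,126],v=150);bot.dwell(.2)
print(bot.get_obs()['time'],bot.get_obs()['ee_pos'],favg().round(2))
bot.grip(2);bot.dwell(.1)
o=bot.get_obs();print(o['time'],o['ee_pos'],o['width'],favg().round(2))
bot.move_l([x,y,150],v=80)
bot.move_l([x,y,320],v=200)
o=bot.get_obs();print(o['time'],o['ee_pos'],o['width'],favg().round(2),o['joint_pos'].round(2))
snap('wrist','w3');snap('side','s4')
```

```text
[429.33508511 357.92495157 145.        ] [429.08839408 359.37270802  62.        ]
[307.99556243 236.27458733]
[306.96425246 129.56756149]
32.25 [429.52324373 358.2291792  126.58947906] [ 0.24 -0.28 -0.23  0.03 -0.02  0.01]
33.4333 [429.40563344 357.98916318 125.94336187] 9.453116071886448 [ 0.72  0.75 -1.04  0.17 -0.13  0.  ]
35.0167 [428.54179331 357.60315753 318.82328879] 8.996492921725624 [-0.29  0.1  -3.15  0.04  0.   -0.  ] [-1.66  0.37  1.18  1.76 -0.36  1.26 -2.21]
```

View pics/w3.png

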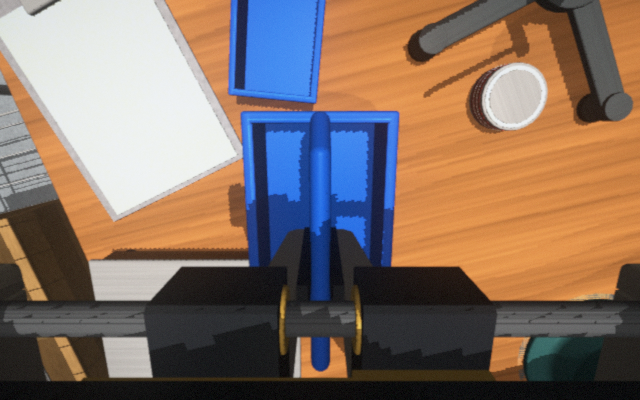

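View pics/s4.png

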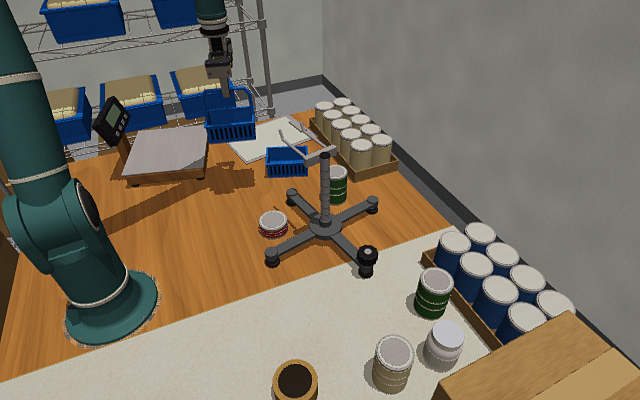

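Run:
```python
from h import *
import pickle
c=np.array([588.5,10.7]);a=.217
M=np.array([[np.cos(a),-np.sin(a)],[np.sin(a),np.cos(a)]])
w=lambda x,y:c+M@[x,y]
s=w(-2.5,245)
print(s,w(-2.5,105))
for yy in (245,175,105): print(bot.inverse_kinematics([*w(-2.5,yy),299],q(a-np.pi/2)))
bot.move_l([*s,299],q(a-np.pi/2),v=180);bot.dwell(.3)
C=cam('wrist');pickle.dump(C,open('C3.pkl','wb'));snap('wrist','w4');snap('top','t4');snap('side','s5')
o=bot.get_obs();print(o['time'],o['ee_pos'],o['joint_pos'].round(2))
for x in(-34,34): print(proj(C,[*w(x-2.5,150),272]),proj(C,[*w(x-2.5,30),272]))
crop('pics/t4.png','pics/t4a.png',200,120,380,260,4);crop('pics/s5.png','pics/s5a.png',200,80,400,230,4)
```

```text
[533.30989713 249.41594531] [563.45203056 112.69926091]
[-1.24745581  0.40237503  1.00501664  1.70757767 -0.35826258  1.23085318
 -1.51033884]
[-1.16455557  0.38519378  1.03602228  1.73525548 -0.35100585  1.2232067
 -1.39220135]
[-1.07649603  0.39646465  1.08477406  1.74332852 -0.37097708  1.22806296
 -1.24962332]
36.6917 [533.14389299 249.7043706  299.0363443 ] [-1.26  0.41  1.02  1.71 -0.37  1.23 -1.5 ]
[468.85241728 277.38559165] [654.80600442 277.52964543]
[481.11905319 173.21975363] [682.32013189 173.34698681]
```

View pics/w4.png

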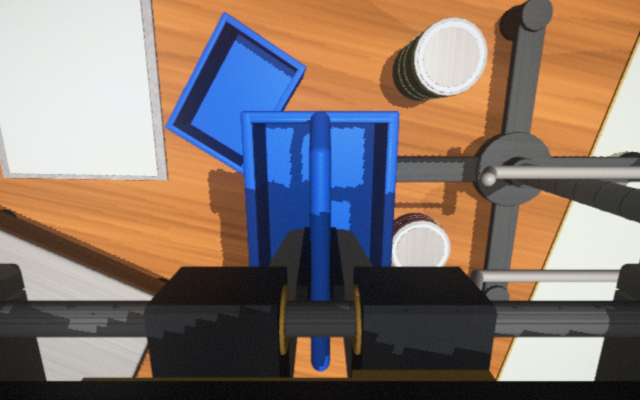

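View pics/t4a.png

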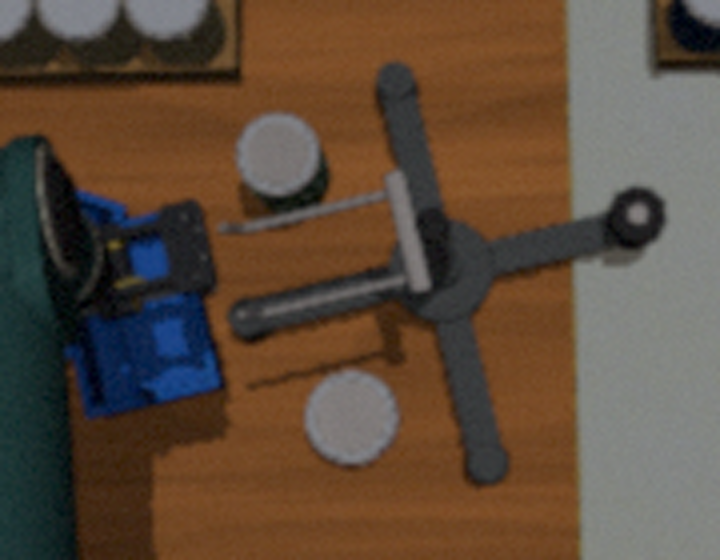

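View pics/s5a.png

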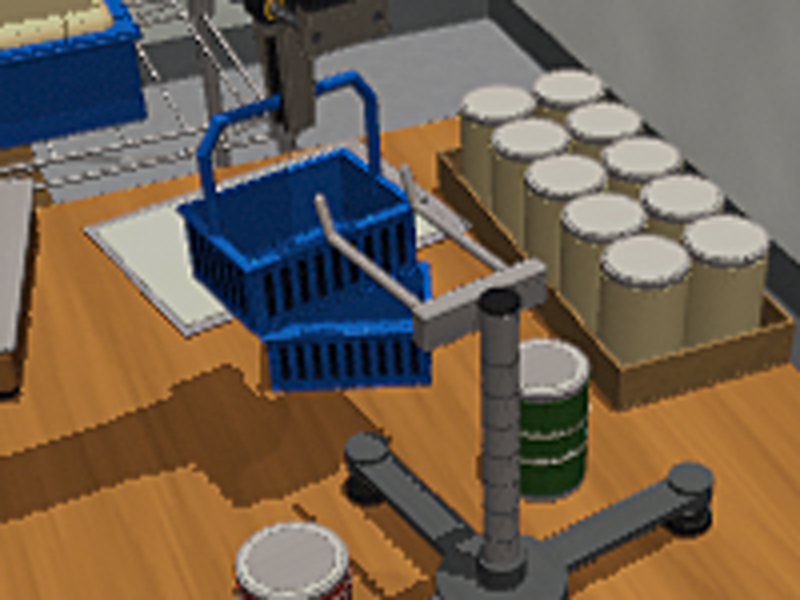

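Run:
```python
from h import *
import pickle
c=np.array([588.5,10.7]);a=.217
M=np.array([[np.cos(a),-np.sin(a)],[np.sin(a),np.cos(a)]])
w=lambda x,y:c+M@[x,y]
C=pickle.load(open('C3.pkl','rb'))
for u,v in((488,177),(482,278)):
    p=atz(C,u,v,290);print(M.T@(p[:2]-c))
bot.move_l([*w(-2.5,106),299],v=120);bot.dwell(.2)
o=bot.get_obs();print(o['time'],o['ee_pos'],favg().round(2))
snap('wrist','w5');snap('side','s6');crop('pics/s6.png','pics/s6a.png',200,80,400,230,4)
```

```text
[ 32.45630828 154.71986473]
[-27.69386329 150.94210229]
38.2 [563.13116332 114.40499086 298.90541799] [-0.1   0.32 -3.1   0.   -0.02  0.  ]
```

View pics/w5.png

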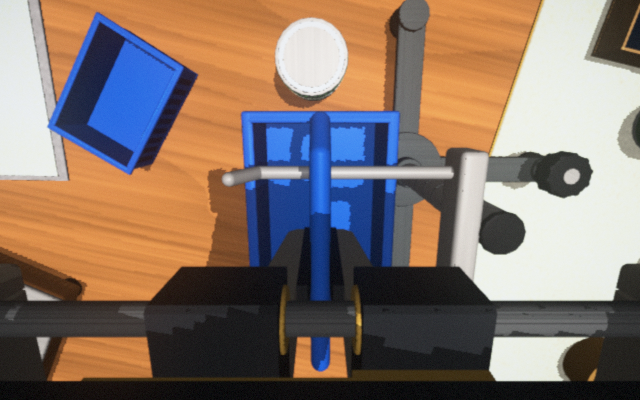

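View pics/s6a.png

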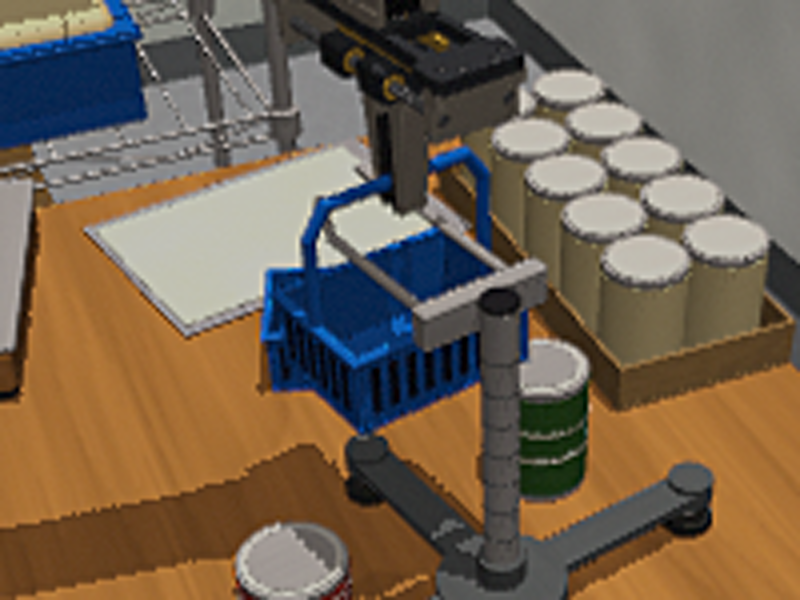

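Run:
```python
from h import *
c=np.array([588.5,10.7]);a=.217
M=np.array([[np.cos(a),-np.sin(a)],[np.sin(a),np.cos(a)]])
x,y=c+M@[-2.5,106]
bot.move_l([x,y,266],v=80);bot.dwell(.1);print(favg().round(2))
z=266
while z>252:
    z-=1;bot.move_l([x,y,z],v=30);F=favg(4);
    print(z,bot.get_obs()['ee_pos'].round(1),F.round(2))
    if F[2]>-.6:break
snap('side','s7');crop('pics/s7.png','pics/s7a.png',200,80,400,230,4);print(bot.get_obs()['time'])
```

```text
[-0.5  -0.15 -2.97  0.01 -0.02  0.  ]
265 [563.2 113.7 265. ] [ 0.2   0.39 -3.1   0.01 -0.01  0.02]
264 [563.2 113.7 264. ] [ 0.21 -0.13 -2.65 -0.01  0.   -0.01]
263 [563.3 113.7 263. ] [-0.04  0.5  -3.02  0.02 -0.    0.01]
262 [563.3 113.7 262. ] [ 0.38  0.26 -3.07 -0.02 -0.03  0.02]
261 [563.3 113.7 261. ] [ 0.38  0.33 -3.24  0.01 -0.   -0.01]
260 [563.3 113.7 260. ] [ 0.15  0.02 -2.78  0.01 -0.01 -0.02]
259 [563.3 113.7 259. ] [-0.18  0.55 -2.97  0.03  0.02 -0.03]
258 [563.3 113.7 258. ] [ 0.23  0.04 -2.93  0.02 -0.04  0.02]
257 [563.4 113.7 257.4] [-1.   -0.24  2.29  0.01  0.35  0.  ]
42.725
```

View pics/s7a.png

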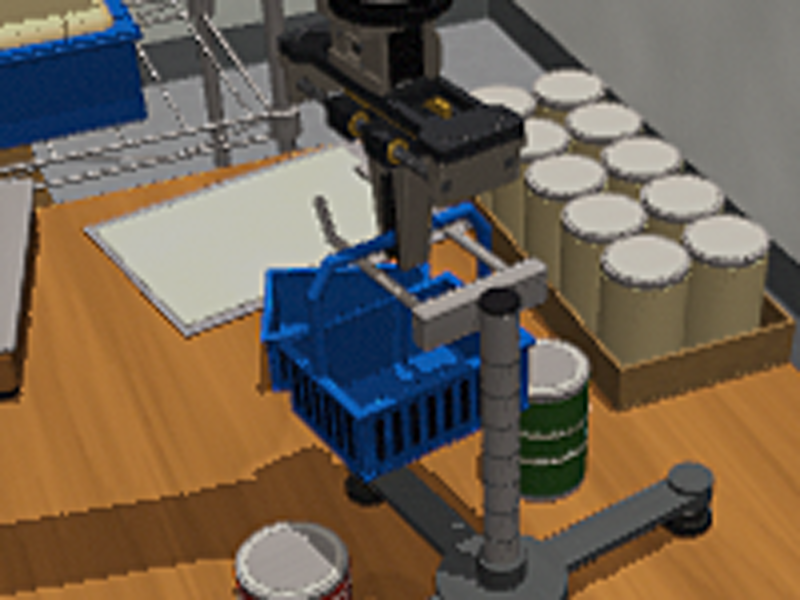

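Run:
```python
from h import *
p=bot.get_obs()['ee_pos']
bot.grip(45);bot.dwell(.4);print(favg().round(2))
bot.move_l([563.3,113.7,300],v=60);bot.move_l([563.3,113.7,420],v=200)
bot.dwell(.8)
snap('side','s8');snap('top','t8');snap('wrist','w8');crop('pics/s8.png','pics/s8a.png',200,100,400,250,4)
crop('pics/s8.png','pics/s8b.png',240,180,420,300,4)
print(bot.get_obs()['time'],favg().round(2))
```

```text
[-0.17  0.19  0.01  0.01 -0.01  0.04]
46.5083 [-0.23  0.08  0.32  0.03 -0.    0.  ]
```

View pics/s8a.png

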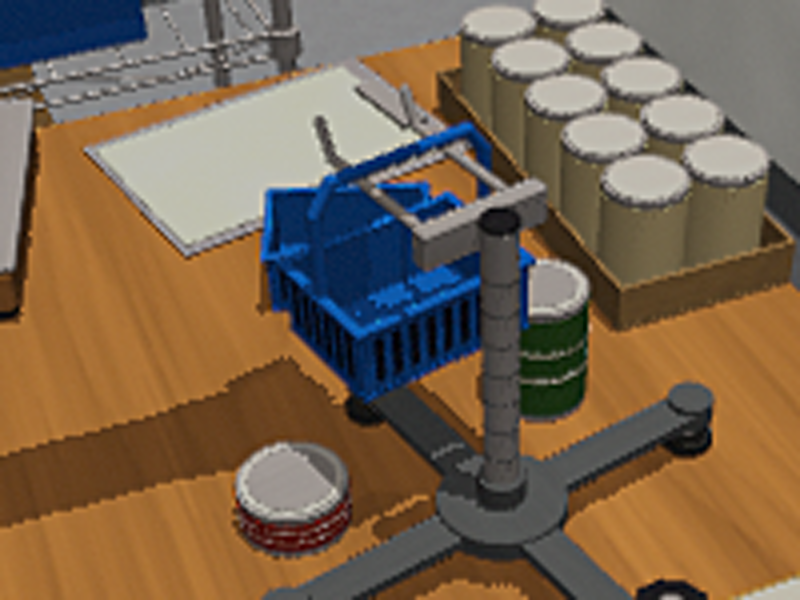

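View pics/w8.png

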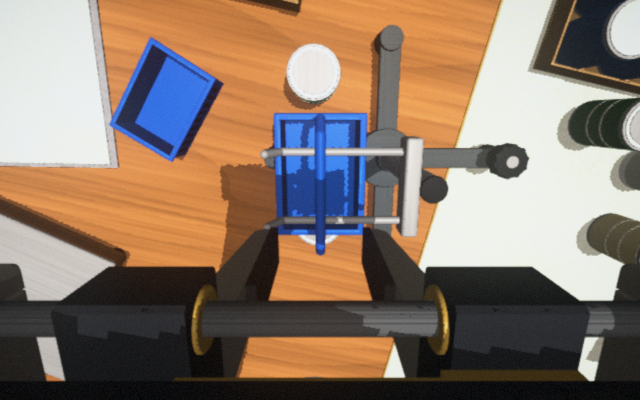

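View pics/s8b.png

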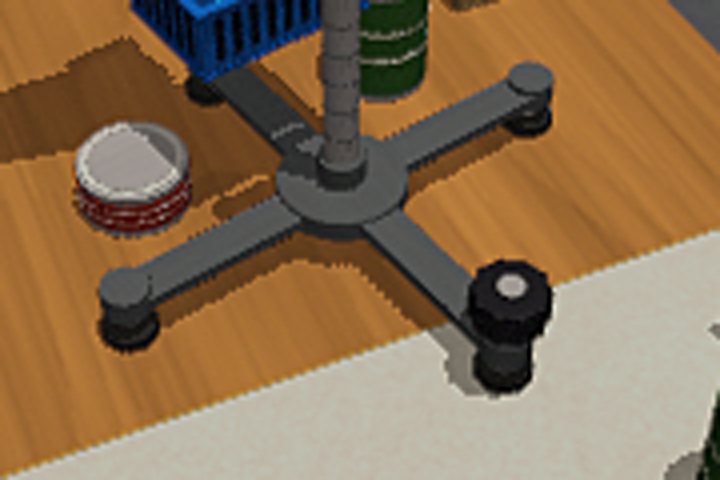

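Run:
```python
from h import *
bot.dwell(1);print(bot.get_obs()['time']);bot.job_done()
```

```text
47.6417
the job is handed in; nothing more can be done
```

I turned the knob about 4.65 rad clockwise, let go, hung the blue basket on both prongs and handed the job in at about 47.6 s. `job_done` gives no verdict, so I don't know how it was judged.

**Foot:**
- I pressed down on the knob to check the load. It barely moved (about 0.15 mm) up to roughly 11–12 N, then gave at about 16 N/mm.
- Allowing the roughly 2 N tipping force, I estimate the adjustable foot carries about 9 N. That would be about 0.55 mm of squeeze, inside the 0.2–0.7 mm you gave.
- The load on each of the four feet is worked out from that test, not measured. I did not repeat the press test after hanging the basket.
- The stand then stood untouched for over 0.5 s before I picked up the basket.

**Basket:**
- The handle's bar met the prongs within a millimetre of the expected height. After release the force on the tool was zero within noise.
- The last pictures show the basket hanging level and central on both prongs, behind the upturned ends. The stand and the things around it look unmoved, and the gripper is clear above.

**Disagreement:** while I was turning, the force never showed a clear moment of contact, only a slow rise of about 3–4 N. I therefore judged contact from the press test instead.

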